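Nest the empty thread cone

TASK

The bare yellow thread cone is empty: nest it over the bare blue cone standing in the grey tray, lowering it until it is fully seated and upright rather than letting it drop, and let go. Keep the blue cone standing where it is, and do not disturb the two cones that still carry thread.

Things in the scene. Friction and masses are not known exactly. Their poses are not given: they have to be found in the camera images.
- bare_yellow: Empty yellow plastic thread cone to move, loose on the table, 60 g, 140 mm tall, hollow, open below. Skirt tapers from 72 mm outer diameter at the foot to 30 mm at 105 mm height, wall 3 mm; above it a solid straight nose, diameter 22, to 140 mm: grip here. The hollow's ceiling is 100 mm above the foot. Origin: centre of the foot; z up to the nose.
- bare_blue: Empty blue plastic thread cone to nest it over, 80 g, the same shape as the yellow one, standing loose in a fixed grey tray (260 x 200 mm, walls 30 mm high). Fully nested, the yellow foot is 40 mm above the blue foot, with about 2 mm of play and nothing to force. Origin: centre of the foot; z up to the nose.
- wound_black: Yellow-nosed cone full of black thread, standing on the table. Bystander, to be left alone: 140 mm tall, wound thread tapering from 98 mm diameter near the foot to 52 mm at 105 mm height, nose 22 mm in diameter on top. Origin: centre of the underside; z up.
- wound_tan: Blue-nosed cone full of tan thread, standing on the table. Bystander, to be left alone: 140 mm tall, wound thread tapering from 98 mm diameter near the foot to 52 mm at 105 mm height, nose 22 mm in diameter on top. Origin: centre of the underside; z up.

How it is judged:
At the end, for the whole second after the job is handed in: The yellow cone is nested on the blue one: feet within 15 mm sideways, the yellow foot 30 to 48 mm above the blue foot (40 mm is fully seated), both upright within 10 degrees, at rest and released, and the blue cone within 40 mm of where it stood (horizontal distance between bare_yellow and bare_blue below 0.015 m and z of bare_yellow in the frame of bare_blue between 0.03 and 0.048 m and angle between each of bare_yellow, bare_blue's own z axis and vertical below 0.17 rad and distance of bare_blue from where it was at the start of the episode below 0.04 m and linear speed of each of bare_yellow, bare_blue below 0.03 m/s); the robot touches nothing.
It fails at once if the yellow cone is dropped onto the blue one (falls faster than 0.6 m/s while over it) (horizontal distance between bare_yellow and bare_blue below 0.03 m and z of bare_yellow in the frame of bare_blue below 0.11 m and linear speed of bare_yellow above 0.6 m/s).
It fails at once if a cone with thread is pushed more than 30 mm or tipped over 20 degrees (distance of any of wound_black, wound_tan from where it was at the start of the episode above 0.03 m or angle between any of wound_black, wound_tan's own z axis and vertical above 0.35 rad).
It also fails if it takes over 32 s, if anything falls off the work surface, if the arm or the gripper's body presses on something with over 40 N, if the wrist force passes 120 N, or if a joint passes its speed limit or range.

ROBOT

A 6-joint arm with a two-finger parallel gripper is mounted at the origin on the work surface. World frame = base frame: x ahead of the robot, y to its left, z up, the work surface at z = 0. Lengths are in m, angles in rad, forces in N, time in s.
With the tool pointing down it reaches from about 0.25 to 0.725 m from the base axis. Payload 4 kg.
Tool frame: the origin (TCP) lies at the very end of the fingers, on their centre line; the grasp point (between the pads) lies 19 mm behind it; x points along the fingers, z is the direction in which the jaws open and shut, and the axes are right-handed (so a half turn about x gives the same grasp; the last joint's range is limited). The gripper opens to 85 mm and grips with 20 to 120 N. Pads are 22 mm wide; open, the fingers measure 114 mm over their backs; the gripper's body (76 mm by 85 mm) begins 54 mm behind the grasp point. The pads swing forward as they close: fully open they stand 13 mm farther back than shut.
Start: joints at [-1.198, 0.241, 0.005, 1.335, 0, 1.571], TCP at [0.182, -0.466, 0.231] pointing down, gripper open.
Joint ranges: [-2.72, 2.72], [-1.05, 1.87], [-1.09, 1.28], [-1.99, 2.15], [-1.42, 1.44], [-3.14, 3.14]. Speed limits (rad/s): [2.79, 2.79, 3.14, 3.14, 3.14, 3.14].

INTERFACE

Orientations are given as [roll, pitch, yaw] about the fixed x, y, z axes, in that order (R = Rz(yaw) Ry(pitch) Rx(roll)).
In Python, from bench import robot, effector, planner, readout, eyes, ticket gives the robot as it stands. Calls block until the motion is done:
- robot.goto(position, orientation): joint-space move of the TCP to a pose.
- robot.movel(position, orientation=None, vel=0.15, guard=None): straight line of the TCP; orientation=None keeps the orientation; vel is the mean speed in m/s. With guard (N) it stops when the force on the tool has changed by that much, and returns True; else False.
- robot.goto_joints(angles): joint-space move.
- effector.move_gripper(opening): finger opening in m; the grip force is fixed at half the most; returns when the fingers have stopped.
- robot.wait(seconds).
- planner.inverse_kinematics(position, orientation): joint angles nearest the present ones, or None.
- readout.get_state(): the state.
- eyes.read_camera(name): name is "scene" or "top"; returns the picture (400x640x3 uint8, red, green, blue); there is no depth.
- eyes.get_calibration(name): a dict with "mtx" (3x3 intrinsics, pixels), "eye" and "rotation" of the camera in the world. Camera axes: x right, y down, z forward; pixel columns grow to the right and rows downward; lengths in m; the calibration is good to about 2 mm. A picture is of the moment at which its call begins. get_calibration takes no time and is no camera call.
A pose or a line that the arm cannot do raises robot.Unreachable and nothing moves.
- ticket.close_job(): hands the job in, once; it reports no verdict.
Trained networks look in the newest picture that a camera, given by its name, has taken for a name from the list of things; names that differ only in an ending like _2 or _b are one class to them, and where a whole thing is asked for, a point or a joint stands for the part that bears it (a point fixed in the world has none). Each returns a list of dicts, best first, with "score" (0 to 1); they miss things now and then, are a little off and sometimes report something else, mostly with a low value. They report only what shows in the picture. A call takes as long as a camera call.
- eyes.spot_in(camera, query): "position" ([x, y, z] in m, in world coordinates, good to about 4 mm: the middle of the surface that is visible of it).
- eyes.place_of(camera, query): "position" ([x, y, z] in m, in world coordinates, good to about 4 mm: a listed point, or the origin of a listed thing).
The state is a dict: "time_s": time; "qpos": joint angles; "joint_velocities": joint speeds; "joint_torque": joint torques, N m; "eef_pos": TCP position; "ee_rot": TCP orientation; "contact_force": force on the tool from outside, world axes, zero at the start; "ft_torque": the same for the moment, N m; "grip_width": finger opening in m.
Only numpy, scipy, OpenCV 4.12 (cv2) and the standard library are available. Lean on these libraries where they do the work, as an engineer would, in place of code of your own. Each camera call takes 0.05 s, during which the arm holds its last target.

## Working session

There is one attempt and no reset: what is moved stays moved. The work goes in short steps, each a Python script; the robot and the scene stay as the last script left them, time stands still between calls to the robot, and variables do not carry over. Pictures are saved under pics/ and viewed, and the job is handed in when it is done.

```bash
mkdir -p pics; ls; python3 - <<'E'
from bench import robot, effector, planner, readout, eyes, ticket
import cv2,numpy as np
for c in ("scene","top"):
    im=eyes.read_camera(c); cv2.imwrite(f"pics/{c}0.png",im[:,:,::-1])
    k=eyes.get_calibration(c); print(c,k)
    for q in ("bare_yellow","bare_blue","wound_black","wound_tan"):
        print(q,[(np.round(d['position'],4),round(d['score'],2)) for d in eyes.place_of(c,q)])
s=readout.get_state();print(s)
E
```

```text
pics
scene {'mtx': array([[516.24157356,   0.        , 305.25849347],
       [  0.        , 516.24157356, 208.71347149],
       [  0.        ,   0.        ,   1.        ]]), 'eye': array([ 1.0660052 , -0.0374837 ,  0.85127977]), 'rotation': array([-2.55486035e+00, -1.02340266e-03,  1.54445327e+00])}
bare_yellow [(array([ 0.5067, -0.2889,  0.0025]), 0.6)]
bare_blue [(array([0.4751, 0.1417, 0.0048]), 0.75)]
wound_black [(array([ 4.484e-01, -1.101e-01,  1.000e-04]), 0.6)]
wound_tan [(array([ 0.6195, -0.1588, -0.0054]), 0.88)]
top {'mtx': array([[514.86582138,   0.        , 311.43524094],
       [  0.        , 514.86582138, 194.72595214],
       [  0.        ,   0.        ,   1.        ]]), 'eye': array([ 0.39783902, -0.00808828,  0.97622812]), 'rotation': array([-2.98650083, -0.02211162, -1.57447039])}
bare_yellow [(array([ 0.5019, -0.2926, -0.0017]), 0.72), (array([0.4746, 0.1462, 0.0039]), 0.17)]
bare_blue [(array([0.4793, 0.1487, 0.0033]), 0.97)]
wound_black [(array([ 4.507e-01, -1.041e-01, -3.000e-04]), 0.78)]
wound_tan [(array([ 0.6176, -0.152 , -0.0042]), 0.82)]
{'time_s': 0.5, 'qpos': array([-1.19795061e+00,  2.40589410e-01,  4.94449690e-03,  1.33522828e+00,
        5.58585626e-06,  1.57081528e+00]), 'joint_velocities': array([-0.00139025, -0.00216188,  0.0017087 , -0.00082116,  0.00045669,
        0.00029692]), 'joint_torque': array([-4.90658147e-05, -3.71859670e+01,  2.52461135e+01,  2.77068961e-03,
       -3.04832588e-05,  5.81685484e-06]), 'eef_pos': array([ 0.18212092, -0.46561032,  0.23129053]), 'ee_rot': array([3.06906933, 1.57071926, 1.87109976]), 'contact_force': array([ 0.39681056,  0.73338825, -0.28263494]), 'ft_torque': array([-0.02211103, -0.01316727,  0.00618508]), 'grip_width': 0.0851804151478767}
```

View pics/scene0.png

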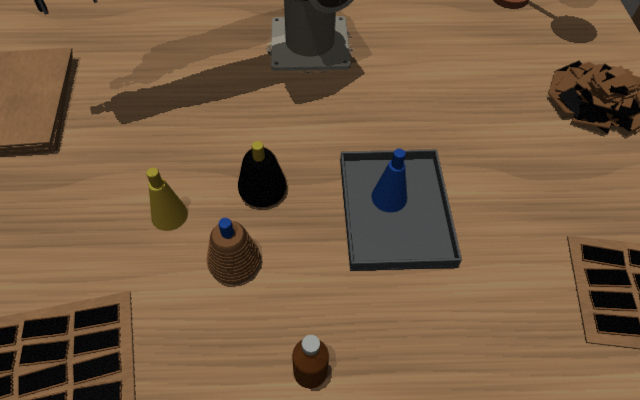

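View pics/top0.png

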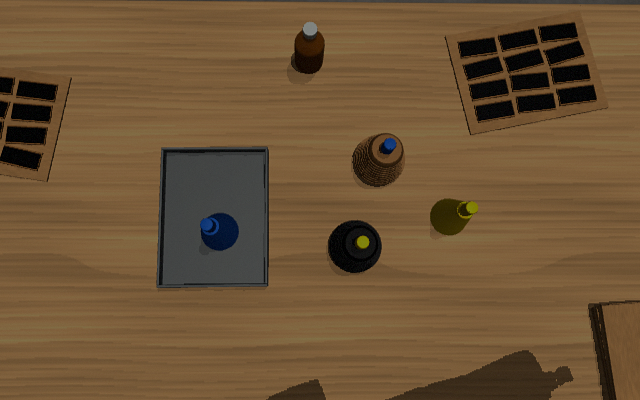

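The scene view shows yellow at about (165,200), blue in the tray at (392,185), black at (262,175) and tan at (233,250). The top view shows yellow at (450,216) with its nose at (471,208), and blue at (219,232) with its nose at (208,226). All four stand upright. Next I'll refine the two bare cones by fitting their silhouettes in both views.

```bash
cat > h.py <<'E'
import numpy as np, cv2
from scipy.spatial.transform import Rotation as R
from scipy.optimize import minimize
def proj(k,P):
    Rm=R.from_euler('xyz',k['rotation']).as_matrix()
    c=(np.asarray(P)-k['eye'])@Rm
    u=c@np.asarray(k['mtx']).T
    return u[:,:2]/u[:,2:]
a=np.linspace(0,2*np.pi,48,endpoint=False)
def ring(r,z): return np.c_[r*np.cos(a),r*np.sin(a),0*a+z]
def sil(k,pos,shape,S=4):
    m=np.zeros((400*S,640*S),np.uint8)
    for (r1,z1),(r2,z2) in zip(shape[:-1],shape[1:]):
        p=proj(k,np.r_[ring(r1,z1),ring(r2,z2)]+pos)
        h=cv2.convexHull(((p+.5)*S).astype(np.float32)).round().astype(np.int32)
        cv2.fillConvexPoly(m,h,1)
    return cv2.resize(m.astype(np.float32),(640,400),interpolation=cv2.INTER_AREA)
CONE=[(.036,0),(.015,.105),(.011,.105),(.011,.14)]
def mask(im,col,k,guess,rad=60):
    hsv=cv2.cvtColor(im,cv2.COLOR_RGB2HSV); h,s,v=cv2.split(hsv)
    m=((h>22)&(h<38)&(s>170)) if col=='y' else ((h>105)&(h<130)&(s>150))
    c=proj(k,[np.array(guess)+[0,0,.06]])[0]
    yy,xx=np.mgrid[:400,:640]
    m&=(np.hypot(xx-c[0],yy-c[1])<rad)
    n,l,st,_=cv2.connectedComponentsWithStats(m.astype(np.uint8))
    return (l==1+np.argmax(st[1:,4])).astype(np.float32) if n>1 else m.astype(np.float32)
def fit(ks,masks,guess,shape=CONE):
    f=lambda p:sum(np.abs(sil(k,p,shape)-m).sum() for k,m in zip(ks,masks))
    g=np.array(guess)
    r=minimize(f,g,method='Nelder-Mead',options=dict(initial_simplex=np.r_[[g],g+.012*np.eye(3)],xatol=1e-4,fatol=.5))
    return r.x,r.fun,[x.sum() for x in masks]
E
python3 - <<'E'
from bench import eyes
from h import *
cams=("scene","top"); ks=[eyes.get_calibration(c) for c in cams]
ims=[cv2.imread(f"pics/{c}0.png")[:,:,::-1].copy() for c in cams]
for col,g in (('y',[.504,-.290,0]),('b',[.477,.145,.004])):
    ms=[mask(i,col,k,g) for i,k in zip(ims,ks)]
    print(col,fit(ks,ms,g),[fit([k],[m],g)[:2] for k,m in zip(ks,ms)])
    for c,i,k,m in zip(cams,ims,ks,ms):
        cv2.imwrite(f"pics/m_{col}_{c}.png",m*255)
E
```

```text
y (array([ 0.50789292, -0.29089625, -0.00235971]), np.float64(826.6875), [np.float32(961.0), np.float32(1205.0)]) [(array([ 0.50052105, -0.29153636, -0.00945773]), np.float64(669.6875)), (array([ 0.51222949, -0.30227251, -0.03490385]), np.float64(70.5625))]
b (array([0.48031302, 0.14473247, 0.00192269]), np.float64(207.8125), [np.float32(1451.0), np.float32(1106.0)]) [(array([ 0.45859804,  0.1520916 , -0.02515072]), np.float64(45.75)), (array([0.47979152, 0.14398748, 0.00396025]), np.float64(83.0))][ WARN:0@5.259] global loadsave.cpp:1063 imwrite_ Unsupported depth image for selected encoder is fallbacked to CV_8U.
```

```bash
sed -i 's/(h>22)&(h<38)&(s>170)/(h>22)\&(h<40)\&(s>140)/' h.py; python3 - <<'E'
from bench import eyes
from h import *
cams=("scene","top"); ks=[eyes.get_calibration(c) for c in cams]
ims=[cv2.imread(f"pics/{c}0.png")[:,:,::-1].copy() for c in cams]
i=ims[0];print(cv2.cvtColor(i,cv2.COLOR_RGB2HSV)[[175,185,195,205,215],[154,157,160,165,168]])
out=[]
for col,g in (('y',[.504,-.290,0]),('b',[.477,.145,.004])):
    ms=[mask(i,col,k,g) for i,k in zip(ims,ks)]
    p,f,n=fit(ks,ms,g); print(col,p,f,n)
    for zf in (0,.004):
        F=lambda q:sum(np.abs(sil(k,[q[0],q[1],zf],CONE)-m).sum() for k,m in zip(ks,ms))
        r=minimize(F,p[:2],method='Nelder-Mead',options=dict(initial_simplex=p[:2]+.008*np.array([[0,0],[1,0],[0,1]])));print(zf,r.x,r.fun)
    for im,k,m in zip(ims,ks,ms):
        v=im[:,:,::-1].copy(); e=(sil(k,p,CONE)>.5).astype(np.uint8)
        cs,_=cv2.findContours(e,0,2); cv2.drawContours(v,cs,-1,(255,255,255),1)
        cs,_=cv2.findContours((m>0).astype(np.uint8),0,2); cv2.drawContours(v,cs,-1,(0,0,255),1)
        c=proj(k,[p+[0,0,.06]])[0].astype(int); out.append(cv2.resize(v[c[1]-50:c[1]+50,c[0]-65:c[0]+65],(390,300),interpolation=0))
cv2.imwrite("pics/fit.png",np.vstack([np.hstack(out[:2]),np.hstack(out[2:])]))
E
```

```text
[[ 26 169 137]
 [ 23 194  54]
 [ 22 190  75]
 [ 23 190  74]
 [ 23 186  74]]
y [ 0.50824895 -0.29067836 -0.00156995] 742.1875 [np.float32(1046.0), np.float32(1205.0)]
0 [ 0.50800462 -0.29088172] 749.4375
0.004 [ 0.5082162  -0.28965577] 778.0625
b [0.48031302 0.14473247 0.00192269] 207.8125 [np.float32(1451.0), np.float32(1106.0)]
0 [0.47980525 0.14524587] 215.375
0.004 [0.48069955 0.14449794] 214.875
```

View pics/fit.png

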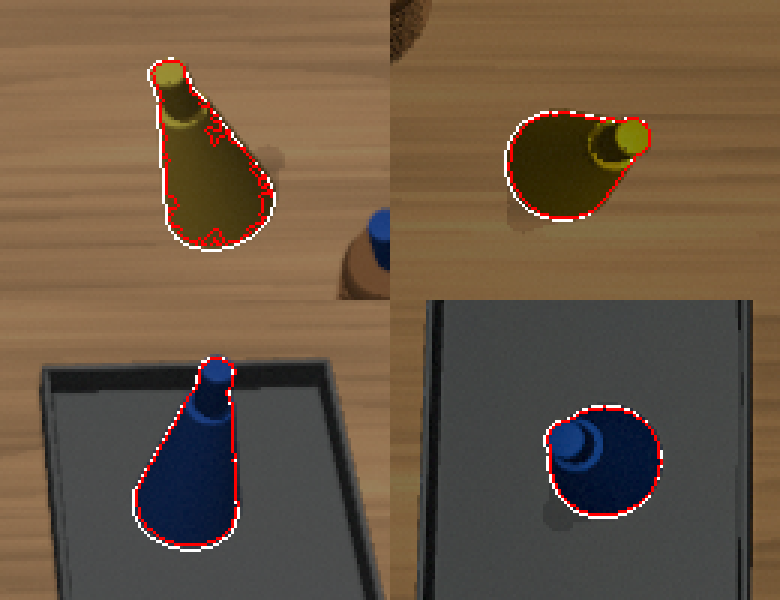

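The fit overlays match the outlines, with white about 0.5–1 px outside red. That puts yellow at about (0.508, -0.291) and blue at about (0.480, 0.145, floor about 2–4 mm). Now the grasp.

```bash
python3 - <<'E'
from bench import robot, effector, planner, readout, eyes
import numpy as np,cv2
O=[0,np.pi/2,-0.11]
for p in ([.507,-.291,.20],[.507,-.291,.11],[.507,-.291,.30],[.48,.145,.30],[.48,.145,.15]):
    print(planner.inverse_kinematics(p,O))
robot.goto([.507,-.291,.21],O)
robot.movel([.507,-.291,.111],vel=.15,guard=8)
s=readout.get_state();print(s['time_s'],s['eef_pos'],s['contact_force'])
effector.move_gripper(0.0)
s=readout.get_state();print(s['time_s'],s['grip_width'],s['contact_force'])
for c in("scene","top"): cv2.imwrite(f"pics/{c}1.png",eyes.read_camera(c)[:,:,::-1])
E
```

```text
[-0.52105572  0.42315004  0.18229986  1.32994614  0.          1.1597406 ]
[-0.52105572  0.4818632   0.03217934  1.12111246  0.          1.1597406 ]
[-0.52105572  0.40249056  0.40841956  1.57672533  0.          1.1597406 ]
[0.29336701 0.22548971 0.16260676 1.50791338 0.         1.97416334]
[ 0.29336701  0.29449025 -0.14100789  1.13529819  0.          1.97416334]
2.6917 [ 0.50730533 -0.2917748   0.11193335] [-0.4896324  -0.80821898 -0.22673052]
3.3 0.020327605304752135 [-1.07856071  0.72435235  3.70933119]
```

View pics/scene1.png

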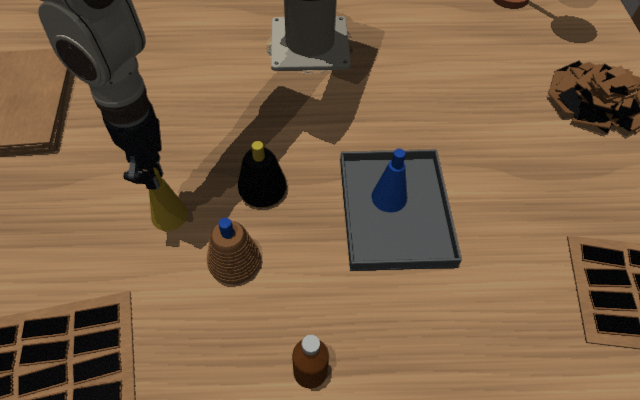

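The jaws at (148,172) hold the nose with the cone upright at (167,205), and the opening reads 20 mm. Next I'll lift, carry it over and look before lowering.

```bash
python3 - <<'E'
from bench import robot, effector, planner, readout, eyes
from h import *
robot.movel([.507,-.291,.30],vel=.18)
robot.movel([.48,.145,.30],vel=.22)
robot.wait(.3)
s=readout.get_state();print(s['time_s'],s['eef_pos'],s['grip_width'],s['contact_force'])
cams=("scene","top");ks=[];ims=[]
for c in cams:
    im=eyes.read_camera(c);ims.append(im);ks.append(eyes.get_calibration(c));cv2.imwrite(f"pics/{c}2.png",im[:,:,::-1])
for c in cams: print([(np.round(d['position'],4),round(d['score'],2)) for q in("bare_yellow","bare_blue") for d in eyes.place_of(c,q)])
E
```

```text
7.0333 [0.48007866 0.14463566 0.30000132] 0.020150816105559872 [ 0.29934139 -0.10108498 -0.81223566]
[(array([0.4812, 0.1494, 0.1917]), 0.84), (array([0.475 , 0.1428, 0.0089]), 0.77), (array([ 0.4503, -0.1084,  0.0022]), 0.72)]
[(array([0.4758, 0.1423, 0.1855]), 0.88), (array([ 0.6206, -0.155 , -0.0034]), 0.72), (array([0.4771, 0.1469, 0.0032]), 0.89)]
```

View pics/scene2.png

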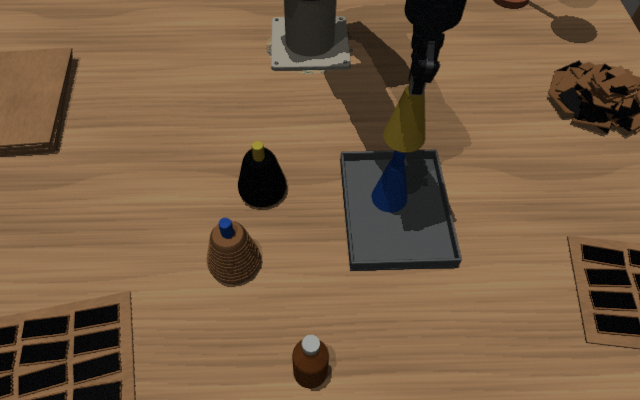

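View pics/top2.png

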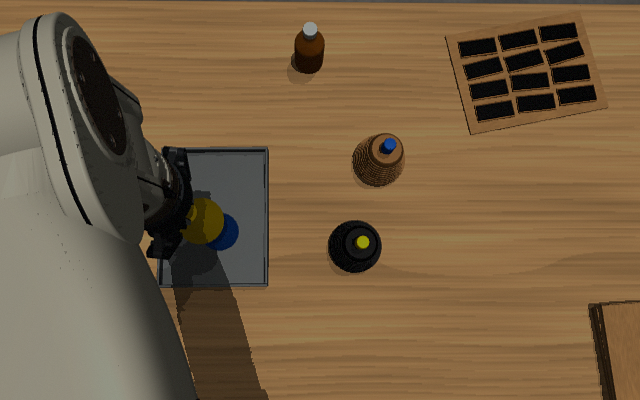

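The yellow cone hangs upright over the blue one, at (407,120) in the scene view and (206,220) in the top view. Before lowering I'll check the lateral alignment with an overlay.

```bash
python3 - <<'E'
from bench import eyes
from h import *
out=[]
SK=[(.036,0),(.015,.105)]
for c in ("scene","top"):
    k=eyes.get_calibration(c); v=cv2.imread(f"pics/{c}2.png")
    p=np.array([.480,.145,.188])
    e=(sil(k,p,SK)>.5).astype(np.uint8)
    cs,_=cv2.findContours(e,0,2); 
    q=proj(k,[p+[0,0,.03]])[0].astype(int)
    v=cv2.resize(v,None,fx=6,fy=6,interpolation=0)
    cv2.polylines(v,[x*6+3 for x in cs],True,(255,255,255),1)
    e=(sil(k,[.480,.145,.003],CONE)>.5).astype(np.uint8)
    cs,_=cv2.findContours(e,0,2); cv2.polylines(v,[x*6+3 for x in cs],True,(0,255,0),1)
    x,y=q*6; out.append(v[y-200:y+340,x-190:x+190])
cv2.imwrite("pics/ov.png",np.hstack(out))
E
```

```text
(no output)
```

View pics/ov.png

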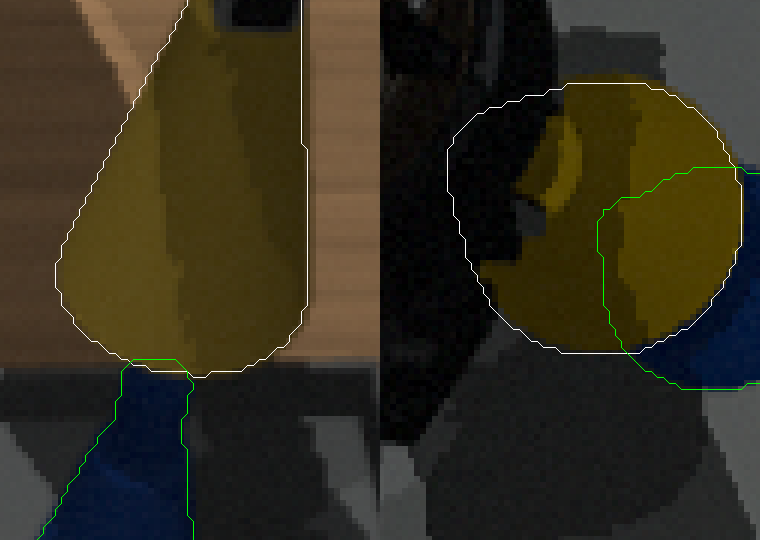

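The yellow cone matches the prediction to within about 1 px, sitting roughly 1.5 mm too far in +x. I'll shift by 1 mm and lower under guard.

```bash
python3 - <<'E'
from bench import robot, effector, planner, readout, eyes
from h import *
def st(t):
    s=readout.get_state();print(t,round(s['time_s'],2),np.round(s['eef_pos'],4),round(s['grip_width'],4),np.round(s['contact_force'],2))
robot.movel([.479,.145,.20],vel=.10,guard=5); st('a')
g=robot.movel([.479,.145,.168],vel=.04,guard=4); st(('b',g))
g=robot.movel([.479,.145,.148],vel=.015,guard=5); st(('c',g))
for c in("scene","top"): cv2.imwrite(f"pics/{c}3.png",eyes.read_camera(c)[:,:,::-1])
E
```

```text
a 8.48 [0.4795 0.1452 0.2007] 0.0197 [ 0.14  0.21 -0.76]
('b', False) 9.43 [0.4792 0.145  0.1682] 0.0205 [-0.45  0.44  0.07]
('c', True) 10.25 [0.4789 0.145  0.1565] 0.0205 [ 0.41 -0.06  3.47]
```

View pics/scene3.png

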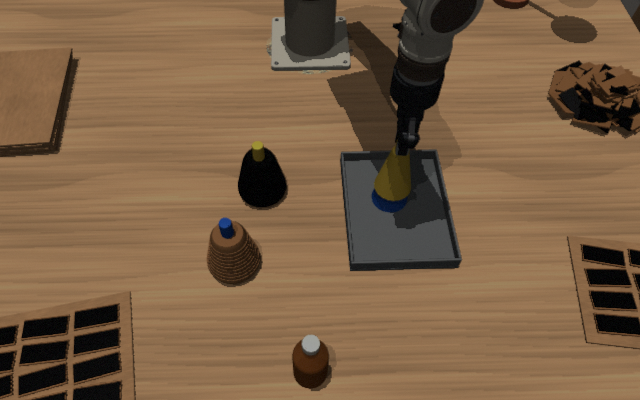

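Contact came at TCP z = 0.1565, so the yellow foot is at about 0.0445. That is seated, assuming a tray floor of about 4 mm, and the picture shows yellow nested at (393,180) with a blue rim at (390,202). Releasing now.

```bash
python3 - <<'E'
from bench import robot, effector, planner, readout, eyes
from h import *
effector.move_gripper(.06); 
robot.movel([.479,.145,.26],vel=.12)
robot.goto([.35,-.10,.32],[0,np.pi/2,-.11])
robot.wait(.3)
cams=("scene","top")
for c in cams:
    cv2.imwrite(f"pics/{c}4.png",eyes.read_camera(c)[:,:,::-1])
    for q in ("bare_yellow","bare_blue","wound_black","wound_tan"): print(c,q,[(np.round(d['position'],4),round(d['score'],2)) for d in eyes.place_of(c,q)[:1]])
print(readout.get_state()['time_s'],readout.get_state()['contact_force'])
ks=[eyes.get_calibration(c) for c in cams]; ims=[cv2.imread(f"pics/{c}4.png")[:,:,::-1].copy() for c in cams]
g=[.48,.145,.044]; print(fit(ks,[mask(i,'y',k,g) for i,k in zip(ims,ks)],g))
E
```

```text
scene bare_yellow [(array([0.479 , 0.15  , 0.0469]), 0.89)]
scene bare_blue [(array([0.4742, 0.1438, 0.0058]), 0.66)]
scene wound_black [(array([ 0.4501, -0.1096,  0.0025]), 0.63)]
scene wound_tan [(array([ 0.6185, -0.1569, -0.0042]), 0.73)]
top bare_yellow [(array([0.4764, 0.143 , 0.0392]), 0.66)]
top bare_blue [(array([0.4776, 0.147 , 0.005 ]), 0.66)]
top wound_black [(array([ 0.4493, -0.1078,  0.001 ]), 0.71)]
top wound_tan [(array([ 0.6193, -0.151 , -0.0015]), 0.6)]
13.7167 [-0.37218597  0.74457882 -0.54317704]
(array([0.47987858, 0.14513413, 0.04238943]), np.float64(646.5), [np.float32(1144.0), np.float32(1235.0)])
```

View pics/scene4.png

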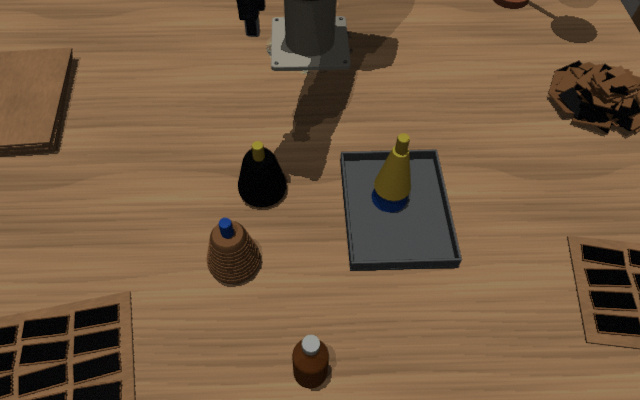

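View pics/top4.png

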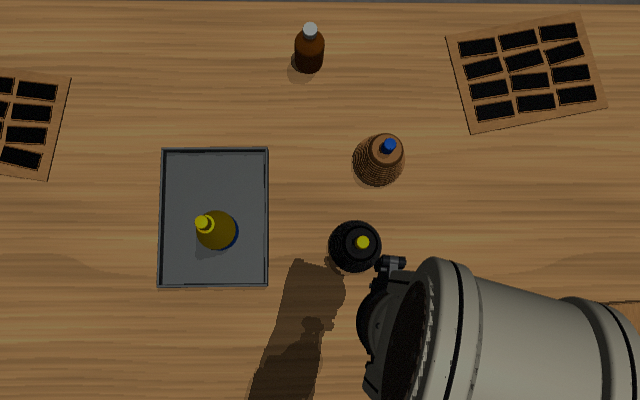

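Both views show yellow nested upright on blue, at (395,175) in the scene view and (216,230) in the top view. The thread cones haven't moved and the gripper is clear, so I'm handing it in.

```bash
python3 -c "
from bench import ticket
print(ticket.close_job())"
```

```text
the job is handed in; nothing more can be done
None
```

The yellow cone is nested on the blue one in the tray, fully seated, upright and released. I gripped it by the nose, carried it over, lowered it under force guard until it made contact, let go and moved the arm clear. I handed it in with the clock at about 14 s of the 32 s allowed; no verdict was reported.

**Last checks:**
- **Seating:** a two-camera outline fit puts the yellow foot at (0.480, 0.145, 0.042). The blue foot was fitted at (0.480, 0.145, 0.002) before the move, so yellow sits about 40 mm above it.
- **Other cones:** blue and both thread cones read within a few mm of where they started, which is within the networks' noise.

**Disagreements:**
- **Networks:** their readings for the yellow foot differed between cameras by about 7 mm in y and 8 mm in height (0.047 and 0.039 m). Both heights fit a seated cone.
- **Outline fit:** the final fit had a large residual because the yellow colour mask is patchy in the scene view. The descent stopped on contact at a foot height of 0.0445 m, about 2 mm above the fit.

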